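# Stow the stacked compass kit

## Task

Clear away the compass-adjusting kit: take the stack apart and rest the iron sphere in the mouth of the round wooden cradle cup, slip the brass collar down over the upright post until it lies flat on the base, and set the boxed compass upright in the middle of the cork pad. Also draw the green bronze gimbal pin out of the crowded pin rack and stand it, foot down to the bottom, in the hole of the square block. Keep the compass upright throughout, drop nothing, do not disturb the glass lamp chimney, and leave everything released and still.

Things in the scene. Friction and masses are not known exactly. Their poses are not given: they have to be found in the camera images.
- sphere: Blue-grey soft-iron ball, 44 mm diameter, about 0.3 kg; origin at its centre. Starts on top of the stack, resting in the hole of the collar, its centre 14 mm above the collar's top.
- collar: Plain brass ring, outer diameter 57 mm, hole 34 mm, height 24 mm, about 0.25 kg; origin at the centre of its underside, z up its axis. Starts in the middle of the stack, lying loose and centred on the compass box's flat top (34 mm up), around the compass's low central dial.
- compass: Small boat compass in a square wooden box, 66 x 66 mm, 34 mm high, sides along its x and y, about 0.3 kg; a round dial (28 mm across, 5 mm high) stands at the centre of its top. Origin at the centre of the underside, z up. Bottom of the stack, on the bench.
- pin: Green bronze gimbal pin standing in the middle hole of the rack, 85 mm long, about 0.11 kg: shaft 12 mm diameter for 60 mm, then a round head 18 mm diameter and 25 mm high at the top. Origin at the centre of its foot, z up along it to the head. At the start its foot is 28 mm deep in the hole (16 mm wide), so the head spans 72 to 97 mm above the bench.
- cradle: Fixed dark wooden cradle for the sphere: a round cup, outer diameter 48 mm, open mouth 34 mm, rim 30 mm above the bench, on a round foot 72 mm across and 6 mm thick. Origin on the bench under its axis. Seated, the sphere's centre is on the axis, 44 mm above the bench.
- post: Fixed pale pine peg standing on a round base: base 76 mm across and 10 mm thick, post 16 mm diameter with a tapered tip 55 mm above the bench. Origin on the bench under its axis. The collar goes over it and lies on the base.
- pad: Fixed flat square cork pad 100 x 100 x 4 mm for the compass; origin at the centre of its underside, x and y along its sides.
- block: Fixed square wooden block 60 x 60 x 60 mm with one round hole in its top, 30 mm wide and 55 mm deep (floor 5 mm above the bench), for the gimbal pin; the pin may lean in it. Origin at the centre of its underside.
- rack: Fixed pine pin rack 50 (x) x 175 (y) x 40 mm high, origin at the centre of its underside. Five pins stand in one row along its y at 32 mm spacing; the gimbal pin is the middle one. The other four are steel with square heads 17 mm wide, tops 94 mm above the bench, fixed in the rack: there is room for fingers only on the +x and -x sides of the gimbal pin.
- chimney: Bystander: frosted glass lamp chimney standing on the bench, 68 mm across at its bulge, 140 mm tall; origin at the centre of its underside. Leave it alone.

How it is judged:
By the outcome, as a careful person would: the job done as asked, in the order asked, and still so for the second after the job is handed in, with the robot touching nothing.
It also fails if it takes over 112 s, if anything falls off the work surface, if the arm or the gripper's body presses on something with over 40 N, if the wrist force passes 120 N, or if a joint passes its speed limit or range.

## Robot

A 6-joint arm with a two-finger parallel gripper is mounted at the origin on the work surface. World frame = base frame: x ahead of the robot, y to its left, z up, the work surface at z = 0. Lengths are in m, angles in rad, forces in N, time in s.
With the tool pointing down it reaches from about 0.25 to 0.775 m from the base axis. Payload 4 kg.
Tool frame: the origin (TCP) lies midway between the tips of the shut fingers; the grasp point (between the pads) lies 19 mm behind it (robot.hold_point_z is the distance from the TCP to the grasp point, in m); z points along the fingers, y is the line along which they close (so a half turn about z gives the same grasp; the last joint's range is limited). The gripper opens to 94 mm and grips with 3 to 60 N. Pads are 16 mm wide; open, the fingers measure 119 mm over their backs; the gripper's body (75 mm by 177 mm) begins 78 mm behind the grasp point.
Start: joints at [-1.381, 0.087, 1.371, -0, 1.684, -0.103], TCP at [0.159, -0.527, 0.206] pointing down, gripper open.
Joint ranges: [-3.1, 3.1], [-0.76, 2.03], [0.27, 2.55], [-1.08, 4.22], [0.17, 2.65], [-2.57, 2.57]. Speed limits (rad/s): [2.79, 2.79, 3.14, 3.14, 3.14, 3.14].

## Interface

Orientations are given as [roll, pitch, yaw] about the fixed x, y, z axes, in that order (R = Rz(yaw) Ry(pitch) Rx(roll)).
In Python, from bench import readout, imaging, robot gives the robot as it stands.
- The arm moves only by the tool carry_out, never from a script. Its argument "motion" is text: rows parted by semicolons, each of 7 numbers parted by spaces: the shift along the tool's x, y, z each as a share of 200 mm, from -1 to 1, then the turn, a rotation vector about the tool's x, y, z each as a share of 120 degrees, from -1 to 1, then the opening, from 0 (shut) to 1 (fully open). A call has 1 to 12 rows; each row shifts and turns the commanded pose from where the row before left it, along the tool's axes as they then stand; what a row does not reach is not made up. A row lasts 1/8 s, in which the tool goes at most 62.5 mm and 10.7 degrees, less where a joint would pass 70% of its speed; a pose out of reach is approached as far as the arm can. A call with a number of a shift or a turn outside -1 to 1 is refused whole. A call with a gripper value outside its range is refused whole. The fingers move at their own pace and stop on an object; the grip force is fixed at half the most. Time passes only in rows, so rows that do not move let the fingers close. It gives the time, the measured TCP pose, the force, the opening and the grip force at its end, in the units of the state.
- readout.get_obs(): the state, without advancing time (a new reading comes with each control period).
- imaging.snapshot(name): name is "scene" or "top" or "wrist"; returns a dict with "pixels" (400x640x3 uint8, red, green, blue), "fx", "fy", "cx", "cy" (pixels), "R" (3x3) and "t" (3): a world point X has camera coordinates R X + t. Camera axes: x right, y down, z forward; pixel columns grow to the right and rows downward; lengths in m; the calibration is good to about 2 mm. The wrist camera is an equidistant fisheye: a pixel r from the principal point sees the ray r / f radians off the axis. A picture is of the moment at which its call begins. There is no depth.
- robot.close_job(): hands the job in; it is judged then, once.
The state is a dict: "time": time; "joint_positions": joint angles; "qvel": joint speeds; "joint_torque": joint torques, N m; "tool_pos": TCP position; "ee_rot": TCP orientation; "wrist_force": force on the tool from outside, world axes, zero at the start; "wrist_torque": the same for the moment, N m; "width": finger opening in m; "finger_force": force on a finger pad.
Only numpy, scipy, OpenCV 4.12 (cv2) and the standard library are available. Lean on these libraries where they do the work, as an engineer would, in place of code of your own. Each camera call takes 0.05 s, during which the arm holds its last target. There are 200 camera calls.

## Working session

There is one attempt and no reset: what is moved stays moved. The work goes in short steps, Python scripts to look and compute and a tool call to move; the robot and the scene stay as the last step left them, time stands still between calls to the robot, and variables do not carry over. Pictures are saved under pics/ and viewed, at most 14 in all, crops included, and the job is handed in when it is done.

Besides the shell and the picture viewer there is one more tool, called after ">>>" in YAML: its name, and indented under it one key for each argument. carry_out: Moves the arm, as the interface text tells. Its arguments: {"type":"object","properties":{"motion":{"type":"string"}},"required":["motion"]}

```bash
mkdir -p pics; python3 - <<'E'
from bench import readout, imaging, robot
import cv2
print(readout.get_obs())
for n in("scene","top"):
    s=imaging.snapshot(n); cv2.imwrite(f"pics/{n}0.png",s["pixels"][:,:,::-1]); print(n,s["fx"],s["fy"],s["cx"],s["cy"],s["R"],s["t"])
E
```

```text
{'time': 0.0, 'joint_positions': array([-1.38108591e+00,  8.79622483e-02,  1.37223714e+00, -7.83348719e-06,
        1.68357653e+00, -1.03127109e-01]), 'qvel': array([-0.00091906, -0.00100653, -0.00018404,  0.00060075, -0.00099563,
       -0.00106124]), 'joint_torque': array([-1.77881164e-03, -3.40184176e+01, -3.02433085e+01,  7.16581405e-02,
        3.32598074e-02, -1.70772519e-04]), 'tool_pos': array([ 0.15864527, -0.52606112,  0.20430889]), 'ee_rot': array([-3.13942019e+00, -2.17010091e-04,  2.92836420e-01]), 'wrist_force': array([ 0.00561962, -0.55807108,  0.46911148]), 'wrist_torque': array([-0.01546776, -0.01449795,  0.0068272 ]), 'finger_force': 0.0, 'width': 0.09404413501780023}
scene 441.5472992822534 441.5472992822534 325.52746430110415 193.69190549262134 [[-0.84241183  0.53879218  0.00673032]
 [ 0.32126639  0.51225535 -0.79648124]
 [-0.43258551 -0.66880299 -0.60462578]] [ 0.46406882 -0.11583747  1.23534357]
top 385.9908746309181 385.9908746309181 316.59758297433723 201.27076880800354 [[-0.00743836 -0.99986944  0.01434455]
 [-0.99647457  0.00621281 -0.08366505]
 [ 0.08356501 -0.01491631 -0.99639068]] [-0.00205032  0.57652048  1.10195767]
```

View pics/scene0.png

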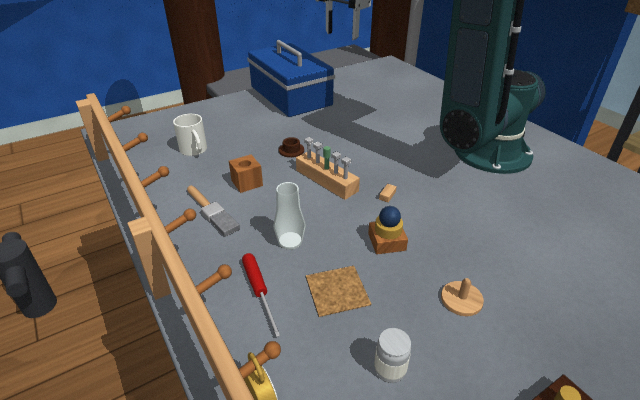

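View pics/top0.png

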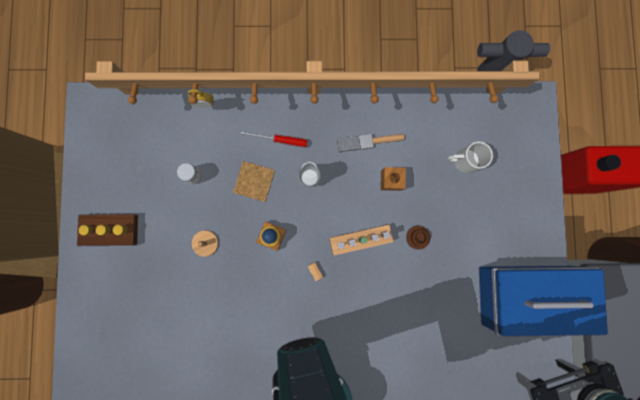

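The scene shows the stack (390,230), cradle (291,147), rack (327,172), block (245,173), pad (338,290), post (463,292) and chimney (289,215). In the top view they're at stack (270,236), cradle (418,237), pin (363,240), block (394,178), pad (254,181), post (204,243) and chimney (310,174). I'll zoom in for precise pixels.

```bash
python3 - <<'E'
import cv2
def crop(n,x0,y0,w,h,k,out):
    a=cv2.resize(cv2.imread(f"pics/{n}0.png")[y0:y0+h,x0:x0+w],None,fx=k,fy=k,interpolation=cv2.INTER_CUBIC)
    for x in range(-(-x0//20)*20,x0+w,20): cv2.line(a,((x-x0)*k,0),((x-x0)*k,6),(255,255,255),1); cv2.putText(a,str(x),((x-x0)*k,16),0,.35,(255,255,255))
    for y in range(-(-y0//20)*20,y0+h,20): cv2.line(a,(0,(y-y0)*k),(6,(y-y0)*k),(255,255,255),1); cv2.putText(a,str(y),(8,(y-y0)*k+4),0,.35,(255,255,255))
    cv2.imwrite(out,a)
crop("top",185,155,130,105,6,"pics/c1.png")
crop("top",310,155,130,105,6,"pics/c2.png")
crop("scene",220,130,160,110,5,"pics/c3.png")
E
```

```text
(no output)
```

View pics/c1.png

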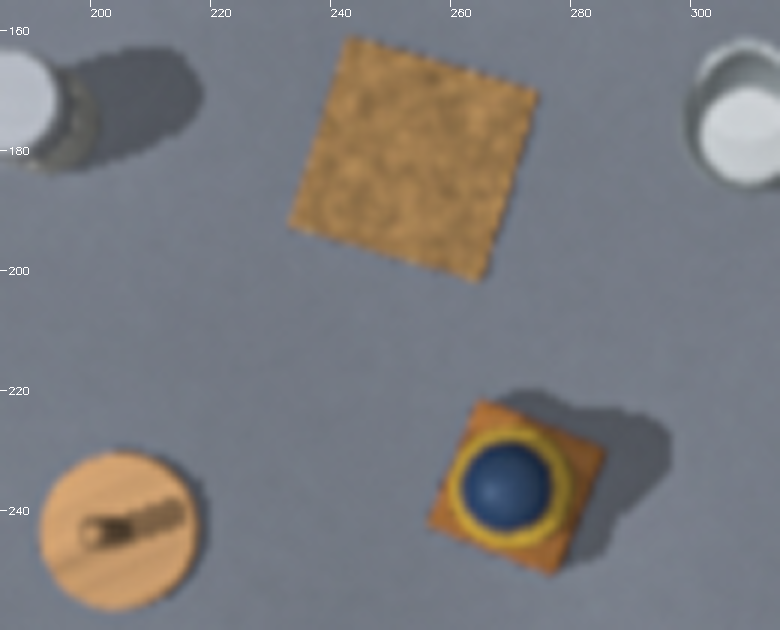

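View pics/c2.png

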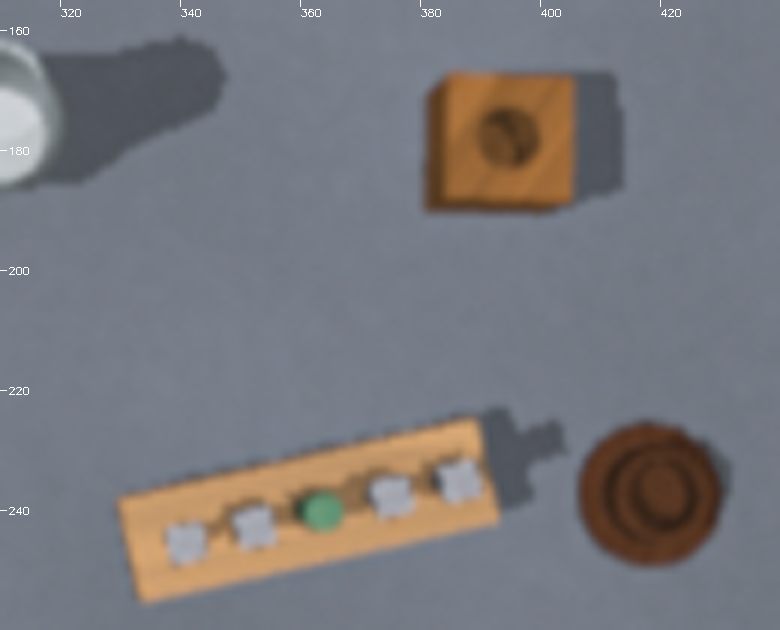

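The crops give me the corners and centres: pad corners, post base (118,531), sphere (507,487), and compass corners in c1; the block hole (509,138), pin head (323,511), and cradle (650,494) in c2. Next I'll convert these to world positions.

```bash
cat > h.py <<'E'
import numpy as np
from bench import imaging,readout,robot
def ray(s,u,v,z):
    R=np.array(s["R"]);t=np.array(s["t"])
    d=R.T@np.array([(u-s["cx"])/s["fx"],(v-s["cy"])/s["fy"],1]);c=-R.T@t
    return c+d*(z-c[2])/d[2]
def proj(s,X):
    p=np.array(s["R"])@X+s["t"]; return np.array([s["fx"]*p[0]/p[2]+s["cx"],s["fy"]*p[1]/p[2]+s["cy"]])
E
python3 - <<'E'
from h import *
np.set_printoptions(precision=4,suppress=True)
s=imaging.snapshot("top")
def g(x0,pts,z): return np.array([ray(s,x0+(x+.5)/6-.5,155+(y+.5)/6-.5,z) for x,y in pts])
def sq(n,x0,p,z):
    q=g(x0,p,z); e=np.roll(q,-1,0)-q; print(n,q.mean(0),np.linalg.norm(e,axis=1),np.degrees(np.arctan2(e[:,1],e[:,0])))
sq("pad",185,[(348,38),(539,92),(480,282),(289,226)],.004)
sq("comp",185,[(483,402),(606,452),(554,574),(430,523)],.034)
sq("block",310,[(447,73),(576,73),(575,202),(443,203)],.06)
sq("rack",310,[(119,498),(474,417),(499,522),(145,603)],.04)
print("steel",g(310,[(188,543),(254,526),(391,496),(459,480)],.094)[:,:2],"mean",g(310,[(188,543),(254,526),(391,496),(459,480)],.094).mean(0))
for n,x0,p,z in [("postbase",185,(118.5,530.5),.01),("posttip",185,(95,530),.055),("sphere",185,(507,487),.072),("collar",185,(509.5,488),.058),("hole",310,(509,138),.06),("pin",310,(323,511),.097),("crfoot",310,(650,494.5),.006),("crrim",310,(662,493),.03),("chim",185,(757,137),.0)]:
    print(n,g(x0,[p],z)[0])
c=-np.array(s["R"]).T@s["t"];print("cam",c)
E
```

```text
pad [0.6396 0.1808 0.004 ] [0.099  0.099  0.0985 0.0981] [-106.2255  163.0044   73.2654  -16.7525]
comp [0.4771 0.1257 0.034 ] [0.0637 0.0629 0.064  0.0627] [-112.454   156.7819   67.3724  -23.5191]
block [ 0.64   -0.2282  0.06  ] [0.0616 0.0618 0.0627 0.0623] [-90.2826 178.0244  90.106   -3.0128]
rack [ 0.4646 -0.1324  0.04  ] [0.1743 0.0512 0.1732 0.051 ] [ -77.65   -167.8293  102.2987   13.397 ]
steel [[ 0.451  -0.07  ]
 [ 0.4584 -0.1   ]
 [ 0.4714 -0.1624]
 [ 0.4784 -0.1935]] mean [ 0.4648 -0.1315  0.094 ]
postbase [0.4576 0.3221 0.01  ]
posttip [0.4589 0.3207 0.055 ]
sphere [0.4775 0.1269 0.072 ]
collar [0.477  0.1273 0.058 ]
hole [ 0.6398 -0.2276  0.06  ]
pin [ 0.4649 -0.131   0.097 ]
crfoot [ 0.4703 -0.3047  0.006 ]
crrim [ 0.4712 -0.3039  0.03  ]
chim [0.6503 0.0106 0.    ]
cam [0.4824 0.0108 1.1462]
```

View pics/c3.png

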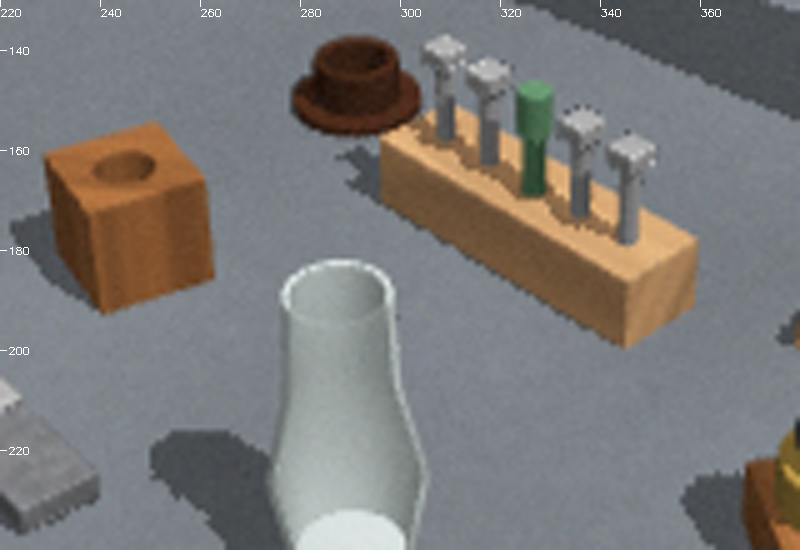

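```bash
python3 - <<'E'
from h import *
np.set_printoptions(precision=4,suppress=True)
s=imaging.snapshot("scene")
for n,p,z in [("hole",(123,168),.06),("pin",(535,88),.097),("crrim",(357,58),.03),("crfoot",(357,96),.006),("chimtop",(337,291),.14)]:
    print(n,ray(s,220+p[0]/5-.4,130+p[1]/5-.4,z))
print(readout.get_obs()["time"])
E
```

```text
hole [ 0.6408 -0.2272  0.06  ]
pin [ 0.4637 -0.1327  0.097 ]
crrim [ 0.4695 -0.3043  0.03  ]
crfoot [ 0.4707 -0.3042  0.006 ]
chimtop [0.6499 0.0138 0.14  ]
0.2
```

```bash
cat >> h.py <<'E'
from scipy.spatial.transform import Rotation as Ro
def to(x,y,z,yaw=None,p=None,rpy=None):
    "shares (tool axes) from pose to target; prints and returns shift, then turn"
    o=readout.get_obs(); p=np.array(o["tool_pos"] if p is None else p); r=Ro.from_euler("xyz",o["ee_rot"] if rpy is None else rpy)
    d=r.inv().apply(np.array([x,y,z])-p)/.2
    q=Ro.from_euler("xyz",[np.pi,0,yaw]) if yaw is not None else r
    print("shift",d.round(3),"turn",((r.inv()*q).as_rotvec()/np.radians(120)).round(3))
    return [x,y,z],q.as_euler("xyz")
E
python3 -c "
from h import *
r=[3.14159,0,.2928]
to(.477,.1265,.22,p=[.1586,-.526,.2043],rpy=r)
to(.477,.1265,.22,1.17)
to(.477,.1265,.14,p=[.477,.1265,.22],rpy=[3.14159,0,1.17])"
```

```text
shift [ 2.466 -2.664 -0.079] turn [0. 0. 0.]
shift [ 2.466 -2.666 -0.072] turn [-0.001 -0.    -0.419]
shift [ 0.  -0.   0.4] turn [0. 0. 0.]
```

>>> carry_out:
  motion: "0.2 -0.22 -0.005 0 0 0 1;0.2 -0.22 -0.005 0 0 0 1;0.2 -0.22 -0.005 0 0 0 1;0.2 -0.22 -0.005 0 0 0 1;0.2 -0.22 -0.005 0 0 0 1;0.2 -0.22 -0.005 0 0 0 1;0.2 -0.22 -0.005 0 0 0 1;0.2 -0.22 -0.005 0 0 0 1;0.2 -0.22 -0.005 0 0 0 1;0.2 -0.22 -0.005 0 0 0 1;0.2 -0.22 -0.005 0 0 0 1;0.2 -0.22 -0.005 0 0 0 1"

```text
time: 1.7
tool_pos: [0.4664, 0.1195, 0.2175]
ee_rot: [3.141, -0.0, 0.293]
wrist_force: [1.3, -1.5, 0.4]
width: 0.0942
finger_force: 0.0
```

>>> carry_out:
  motion: "0 0 0 0 0 -0.08 1;0 0 0 0 0 -0.08 1;0 0 0 0 0 -0.08 1;0 0 0 0 0 -0.08 1;0 0 0 0 0 -0.08 1;0 0 0 0 0 -0.019 1;0 0 0 0 0 0 1;0 0 0 0 0 0 1"

```text
time: 2.7
tool_pos: [0.4658, 0.1174, 0.2173]
ee_rot: [-3.141, 0.0, 1.17]
wrist_force: [-1.0, -0.3, 0.1]
width: 0.0943
finger_force: 0.0
```

```bash
python3 -c "
from h import *
import cv2
s=imaging.snapshot('wrist'); cv2.imwrite('pics/w1.png',s['pixels'][:,:,::-1]); print({k:v for k,v in s.items() if k!='pixels'})
to(.477,.1265,.0605,1.17); print(readout.get_obs())"
```

```text
{'fx': 309.70691628693146, 'fy': 309.70691628693146, 'cx': 317.6321122308129, 'cy': 196.06362301067313, 'R': array([[ 9.20961758e-01, -3.89652805e-01, -3.62817134e-04],
       [-3.77807384e-01, -8.93191650e-01,  2.43865242e-01],
       [-9.53468409e-02, -2.24453487e-01, -9.69809059e-01]]), 't': array([-0.38384079,  0.25234275,  0.47233818])}
shift [0.063 0.034 0.784] turn [-0.  0. -0.]
{'time': 2.75, 'joint_positions': array([ 1.28946008e-01, -7.05520554e-02,  1.50629222e+00, -5.34297344e-05,
        1.70605031e+00,  5.29877727e-01]), 'qvel': array([ 9.37852536e-04,  9.33160084e-05, -2.10570310e-03,  9.40323081e-04,
        6.83784162e-04, -1.80908202e-03]), 'joint_torque': array([ 1.12074886e-03, -2.73257464e+01, -3.03434944e+01,  7.11982534e-02,
       -2.23203201e-02,  3.30490933e-03]), 'tool_pos': array([0.46585006, 0.11745977, 0.21736105]), 'ee_rot': array([-3.14144872e+00,  1.45665315e-04,  1.16985742e+00]), 'wrist_force': array([0.80450865, 0.11293892, 0.55786035]), 'wrist_torque': array([-0.01364715, -0.04358547,  0.04669824]), 'finger_force': 0.0, 'width': 0.09387019576755883}
```

View pics/w1.png

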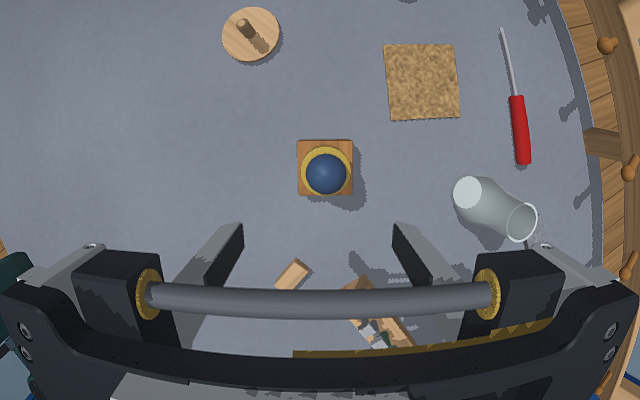

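The wrist view shows the sphere at (326,173), with the box sides lined up with the fingers and nothing in the way. I'll cross-check the sphere position with the fisheye ray.

```bash
cat >> h.py <<'E'
def wray(s,u,v,z):
    a=np.array([u-s["cx"],v-s["cy"]])/s["fx"]; r=np.hypot(*a); d=np.r_[a/r*np.sin(r),np.cos(r)]
    R=np.array(s["R"]); d=R.T@d; c=-R.T@s["t"]; return c+d*(z-c[2])/d[2]
E
python3 -c "
from h import *
s=imaging.snapshot('wrist')
print(wray(s,326,173.5,.072), wray(s,325.5,167.5,.034))
to(.477,.1265,.0605,1.17)"
```

```text
[0.47983604 0.12606959 0.072     ] [0.4804226  0.12642592 0.034     ]
shift [0.063 0.034 0.784] turn [-0.  0. -0.]
```

>>> carry_out:
  motion: "0.065 0.038 0.1 0 0 0 1;0 0 0.2 0 0 0 1;0 0 0.2 0 0 0 1;0 0 0.14 0 0 0 1;0 0 0.1 0 0 0 1;0 0 0.044 0 0 0 1;0 0 0 0 0 0 1;0 0 0 0 0 0 1;0 0 0 0 0 0 1"

```text
time: 3.92
tool_pos: [0.4788, 0.1266, 0.0618]
ee_rot: [3.14, -0.001, 1.17]
wrist_force: [-0.6, 0.7, 1.1]
width: 0.0939
finger_force: 0.0
```

>>> carry_out:
  motion: "0 0 0 0 0 0 0.4;0 0 0 0 0 0 0.4;0 0 0 0 0 0 0.3;0 0 0 0 0 0 0.3;0 0 0 0 0 0 0.3;0 0 0 0 0 0 0.3;0 0 0 0 0 0 0.3;0 0 0 0 0 0 0.3"

```text
time: 4.92
tool_pos: [0.4785, 0.1263, 0.0608]
ee_rot: [3.14, -0.0, 1.17]
wrist_force: [2.0, -0.9, -0.6]
width: 0.0431
finger_force: 30.0
```

>>> carry_out:
  motion: "0 0 -0.03 0 0 0 0;0 0 -0.05 0 0 0 0;0 0 -0.1 0 0 0 0;0 0 -0.15 0 0 0 0;0 0 -0.15 0 0 0 0;0 0 -0.1 0 0 0 0;0 0 0 0 0 0 0;0 0 0 0 0 0 0"

```text
time: 5.92
tool_pos: [0.4772, 0.1264, 0.1755]
ee_rot: [-3.14, 0.001, 1.17]
wrist_force: [0.1, 0.3, -3.5]
width: 0.0431
finger_force: 30.0
```

```bash
python3 -c "
from h import *
import cv2
s=imaging.snapshot('wrist'); t=imaging.snapshot('top')
a=cv2.resize(s['pixels'][:300,150:500],None,fx=1.2,fy=1.2)
b=cv2.resize(t['pixels'][200:270,230:310],None,fx=4,fy=4)
o=np.zeros((360,760,3),np.uint8); o[:360,:420]=a; o[:280,430:750]=b
cv2.imwrite('pics/w2.png',o[:,:,::-1])
to(.4703,-.3043,.15,1.17)"
```

```text
shift [-1.996  0.809  0.126] turn [-0.001  0.001  0.   ]
```

View pics/w2.png

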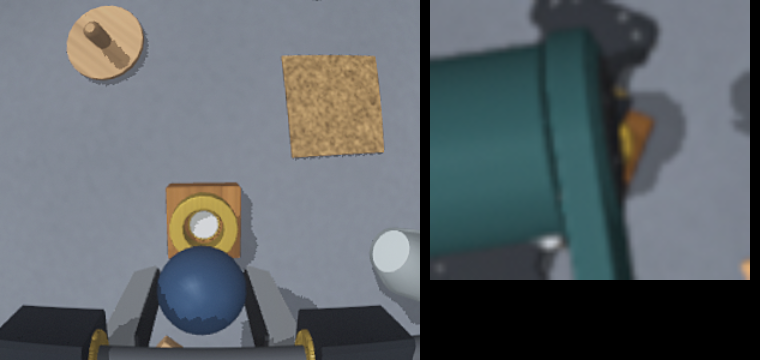

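Sphere held at (202,290) in the crop, and the collar still rests on the box. Now to the cradle.

>>> carry_out:
  motion: "-0.1 0.04 0 0 0 0 0;-0.16 0.065 0 0 0 0 0;-0.2 0.08 0 0 0 0 0;-0.2 0.08 0 0 0 0 0;-0.2 0.08 0 0 0 0 0;-0.2 0.08 0 0 0 0 0;-0.2 0.08 0 0 0 0 0;-0.2 0.08 0 0 0 0 0;-0.2 0.08 0 0 0 0 0;-0.16 0.065 0 0 0 0 0;-0.12 0.05 0 0 0 0 0;-0.056 0.029 0 0 0 0 0"

```text
time: 7.52
tool_pos: [0.4706, -0.3051, 0.1751]
ee_rot: [-3.139, -0.001, 1.169]
wrist_force: [-0.4, 0.3, -2.7]
width: 0.0431
finger_force: 30.0
```

>>> carry_out:
  motion: "0 0 0 0 0 0 0;0 0 0.1 0 0 0 0;0 0 0.026 0 0 0 0;0 0 0 0 0 0 0;0 0 0 0 0 0 0"

```text
time: 8.15
tool_pos: [0.4718, -0.304, 0.1524]
ee_rot: [3.14, 0.0, 1.171]
wrist_force: [0.2, -0.4, -2.8]
width: 0.0428
finger_force: 30.0
```

```bash
python3 -c "
from h import *
import cv2
s=imaging.snapshot('wrist'); t=imaging.snapshot('scene')
a=cv2.resize(s['pixels'][:300,150:500],None,fx=1.2,fy=1.2)
b=cv2.resize(t['pixels'][90:180,250:335],None,fx=4,fy=4)
o=np.zeros((360,770,3),np.uint8); o[:360,:420]=a; o[:360,430:770]=b
cv2.imwrite('pics/w3.png',o[:,:,::-1])
c=proj(t,np.array([.4703,-.3043,.044]));print('cup-seat proj',c)
to(.4703,-.3043,.0335,1.17)"
```

```text
cup-seat proj [290.54307843 136.82959662]
shift [-0.003 -0.008  0.595] turn [0.001 0.    0.   ]
```

View pics/w3.png

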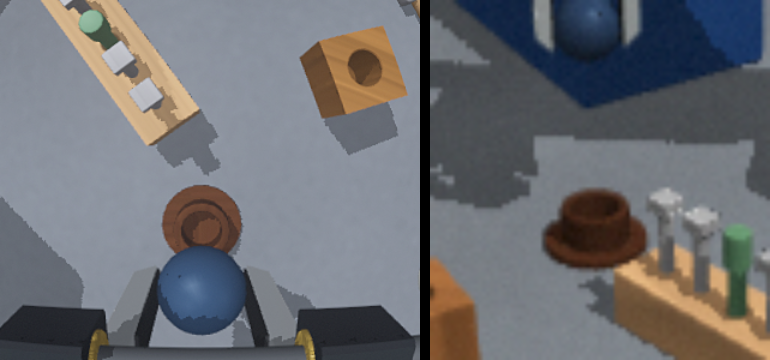

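Sphere sits over the cradle (wrist view: sphere (202,290), cradle foot about (202,226) in the crop).

```bash
python3 -c "
from h import *
s=imaging.snapshot('wrist')
print('sph',wray(s,318.3,241.7,.1635),'foot',wray(s,318.5,187,.006))
o=readout.get_obs();print(o['tool_pos']);to(.4703,-.3043,.0335,1.17)"
```

```text
sph [ 0.47291406 -0.30428621  0.1635    ] foot [ 0.47281828 -0.30646469  0.006     ]
[ 0.47170139 -0.3043425   0.15228631]
shift [-0.002 -0.007  0.594] turn [0.001 0.    0.   ]
```

>>> carry_out:
  motion: "-0.003 -0.002 0.1 0 0 0 0;0 0 0.15 0 0 0 0;0 0 0.15 0 0 0 0;0 0 0.1 0 0 0 0;0 0 0.04 0 0 0 0;0 0 0.015 0 0 0 0;0 0 0.015 0 0 0 0;0 0 0 0 0 0 0;0 0 0 0 0 0 0"

```text
time: 9.43
tool_pos: [0.4711, -0.3049, 0.0382]
ee_rot: [3.14, 0.0, 1.17]
wrist_force: [-0.3, 0.3, -2.9]
width: 0.0429
finger_force: 30.0
```

>>> carry_out:
  motion: "0 0 0.01 0 0 0 0;0 0 0.005 0 0 0 0;0 0 0 0 0 0 0;0 0 0 0 0 0 0"

```text
time: 9.93
tool_pos: [0.4709, -0.3048, 0.0347]
ee_rot: [3.141, 0.0, 1.17]
wrist_force: [-0.2, -0.5, -3.5]
width: 0.0427
finger_force: 30.0
```

>>> carry_out:
  motion: "0 0 0.006 0 0 0 0;0 0 0.004 0 0 0 0;0 0 0 0 0 0 0;0 0 0 0 0 0 0"

```text
time: 10.42
tool_pos: [0.4712, -0.3055, 0.0336]
ee_rot: [3.14, 0.001, 1.17]
wrist_force: [-1.2, -2.3, 4.7]
width: 0.0429
finger_force: 30.0
```

>>> carry_out:
  motion: "0 0 0 0 0 0 0.5;0 0 0 0 0 0 0.55;0 0 0 0 0 0 0.7;0 0 0 0 0 0 0.9;0 0 0 0 0 0 0.9;0 0 -0.05 0 0 0 0.9;0 0 -0.15 0 0 0 0.9;0 0 -0.2 0 0 0 0.9;0 0 -0.2 0 0 0 0.9;0 0 -0.1 0 0 0 0.9;0 0 0 0 0 0 0.9"

```text
time: 11.8
tool_pos: [0.4719, -0.3055, 0.1756]
ee_rot: [3.136, 0.002, 1.17]
wrist_force: [0.2, -0.2, -0.4]
width: 0.0844
finger_force: 0.0
```

```bash
python3 -c "
from h import *
import cv2
s=imaging.snapshot('wrist'); t=imaging.snapshot('scene')
a=cv2.resize(s['pixels'][:300,150:500],None,fx=1.2,fy=1.2)
b=cv2.resize(t['pixels'][90:180,250:335],None,fx=4,fy=4)
o=np.zeros((360,770,3),np.uint8); o[:360,:420]=a; o[:360,430:770]=b
cv2.imwrite('pics/w4.png',o[:,:,::-1])
to(.4775,.1265,.175,1.17)"
```

```text
shift [ 1.998 -0.808 -0.014] turn [-0. -0.  0.]
```

View pics/w4.png

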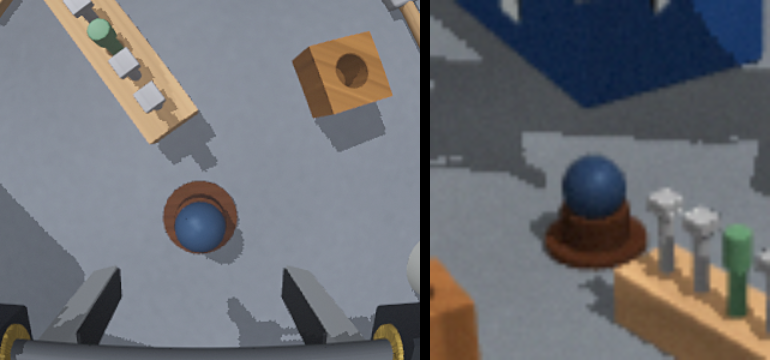

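The sphere is seated in the cradle cup (593,187 in the right half). Back to the collar.

>>> carry_out:
  motion: "0.1 -0.04 -0.01 0 0 0 0.9;0.2 -0.08 0 0 0 0 0.9;0.25 -0.1 0 0 0 0 0.9;0.25 -0.1 0 0 0 0 0.9;0.25 -0.1 0 0 0 0 0.9;0.25 -0.1 0 0 0 0 0.9;0.25 -0.1 0 0 0 0 0.9;0.2 -0.08 0 0 0 0 0.9;0.15 -0.068 0 0 0 0 0.9;0.098 -0.04 0 0 0 0 0.9;0 0 0 0 0 0 0.9;0 0 0 0 0 0 0.9"

```text
time: 13.4
tool_pos: [0.477, 0.1261, 0.1738]
ee_rot: [-3.141, 0.001, 1.171]
wrist_force: [0.3, -0.8, -0.1]
width: 0.0847
finger_force: 0.0
```

```bash
python3 -c "
from h import *
import cv2
s=imaging.snapshot('wrist')
a=cv2.resize(s['pixels'][120:300,210:430],None,fx=3,fy=3)
cv2.imwrite('pics/w5.png',a[:,:,::-1])
to(.4775,.1265,.04,1.17)"
```

```text
shift [0.004 0.    0.67 ] turn [-0.  0. -0.]
```

View pics/w5.png

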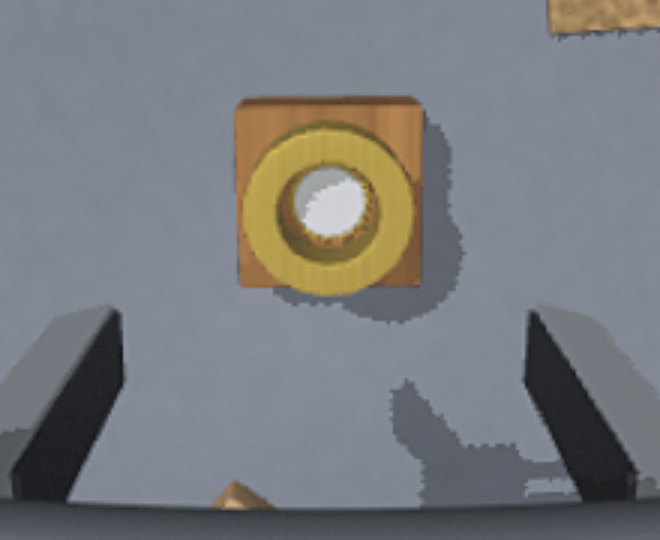

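Collar at (328,209) in the crop, centred on the box and aligned with the fingers.

```bash
python3 -c "
from h import *
s=imaging.snapshot('wrist')
p=wray(s,210+328.5/3-.3,120+209/3-.3,.058);print(p)
q=[wray(s,210+a/3-.3,120+b/3-.3,.034) for a,b in((236,104),(421,104))];print(q,np.linalg.norm(q[0]-q[1]))
to(.478,.1265,.0395,1.17)"
```

```text
[0.48020853 0.12749675 0.058     ]
[array([0.46321474, 0.16917915, 0.034     ]), array([0.52211862, 0.14430125, 0.034     ])] 0.06394197465330498
shift [0.005 0.001 0.673] turn [-0.  0. -0.]
```

>>> carry_out:
  motion: "0.006 0.004 0.1 0 0 0 0.9;0 0 0.2 0 0 0 0.9;0 0 0.2 0 0 0 0.9;0 0 0.11 0 0 0 0.9;0 0 0.06 0 0 0 0.9;0 0 0 0 0 0 0.9;0 0 0 0 0 0 0.9;0 0 0 0 0 0 0.9"

```text
time: 14.5
tool_pos: [0.4799, 0.1272, 0.0418]
ee_rot: [3.139, -0.001, 1.17]
wrist_force: [-0.5, -0.4, 0.1]
width: 0.0849
finger_force: 0.0
```

>>> carry_out:
  motion: "0 0 0 0 0 0 0.65;0 0 0 0 0 0 0.62;0 0 0 0 0 0 0.6;0 0 0 0 0 0 0.5;0 0 0 0 0 0 0.4;0 0 0 0 0 0 0.4;0 0 0 0 0 0 0.4;0 0 0 0 0 0 0.4"

```text
time: 15.5
tool_pos: [0.4789, 0.1272, 0.0405]
ee_rot: [-3.142, 0.0, 1.17]
wrist_force: [0.7, 0.0, 0.5]
width: 0.0552
finger_force: 30.0
```

>>> carry_out:
  motion: "0 0 -0.02 0 0 0 0.3;0 0 -0.04 0 0 0 0.3;0 0 -0.08 0 0 0 0.3;0 0 -0.15 0 0 0 0.3;0 0 -0.15 0 0 0 0.3;0 0 -0.08 0 0 0 0.3;0 0 0 0 0 0 0.3;0 0 0 0 0 0 0.3"

```text
time: 16.5
tool_pos: [0.4781, 0.127, 0.1432]
ee_rot: [-3.14, 0.001, 1.17]
wrist_force: [-0.7, -0.1, -2.4]
width: 0.0553
finger_force: 30.0
```

```bash
python3 -c "
from h import *
to(.458,.3215,.13,1.17)"
```

```text
shift [ 0.856 -0.472  0.066] turn [-0.001  0.001  0.   ]
```

>>> carry_out:
  motion: "0.07 -0.04 0 0 0 0 0.3;0.14 -0.08 0 0 0 0 0.3;0.16 -0.09 0.02 0 0 0 0.3;0.16 -0.09 0.03 0 0 0 0.3;0.14 -0.08 0.016 0 0 0 0.3;0.116 -0.052 0 0 0 0 0.3;0.07 -0.04 0 0 0 0 0.3;0 0 0 0 0 0 0.3;0 0 0 0 0 0 0.3;0 0 0 0 0 0 0.3"

```text
time: 17.75
tool_pos: [0.4589, 0.3208, 0.1313]
ee_rot: [3.141, 0.0, 1.169]
wrist_force: [0.7, -0.4, -2.1]
width: 0.0554
finger_force: 30.0
```

```bash
python3 -c "
from h import *
import cv2
s=imaging.snapshot('wrist'); t=imaging.snapshot('scene')
a=cv2.resize(s['pixels'][110:290,220:420],None,fx=2,fy=2)
b=cv2.resize(t['pixels'][220:320,415:510],None,fx=3.6,fy=3.6)
o=np.zeros((360,760,3),np.uint8); o[:360,:400]=a; o[:,410:410+b.shape[1]]=b
cv2.imwrite('pics/w6.png',o[:,:,::-1])
print('pred post tip',proj(t,np.array([.458,.3215,.055])),'collar bottom if at tcp',proj(t,np.r_[readout.get_obs()['tool_pos'][:2],.123]))
to(.458,.3215,.0155,1.17)"
```

```text
pred post tip [466.47208826 278.86565279] collar bottom if at tcp [473.81130628 251.57894026]
shift [ 0.001 -0.006  0.58 ] turn [ 0. -0. -0.]
```

View pics/w6.png

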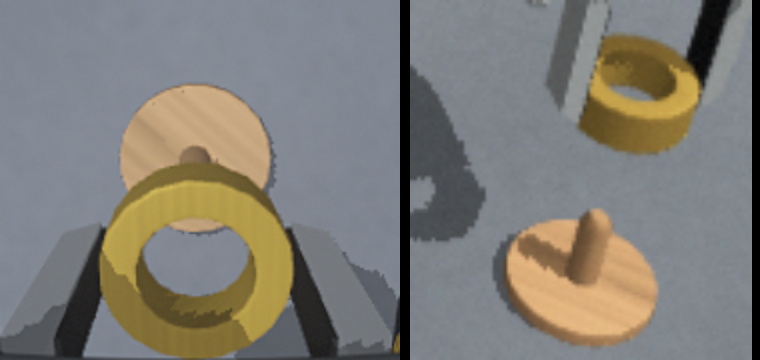

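The collar is held level and sits over the post (tip about (597,212) in the right half). Lowering.

>>> carry_out:
  motion: "0.001 -0.006 0.08 0 0 0 0.3;0 0 0.12 0 0 0 0.3;0 0 0.12 0 0 0 0.3;0 0 0.12 0 0 0 0.3;0 0 0.06 0 0 0 0.3;0 0 0.04 0 0 0 0.3;0 0 0 0 0 0 0.3;0 0 0 0 0 0 0.3;0 0 0 0 0 0 0.3"

```text
time: 18.98
tool_pos: [0.4583, 0.3226, 0.0242]
ee_rot: [3.14, -0.001, 1.17]
wrist_force: [-1.0, 0.3, -2.5]
width: 0.0551
finger_force: 30.0
```

>>> carry_out:
  motion: "0 0 0.006 0 0 0 0.3;0 0 0.006 0 0 0 0.3;0 0 0 0 0 0 0.3;0 0 0 0 0 0 0.3"

```text
time: 19.48
tool_pos: [0.4577, 0.3222, 0.0208]
ee_rot: [-3.142, 0.0, 1.17]
wrist_force: [0.7, 0.5, -2.0]
width: 0.0556
finger_force: 30.0
```

>>> carry_out:
  motion: "0 0 0.009 0 0 0 0.3;0 0 0.006 0 0 0 0.3;0 0 0.004 0 0 0 0.3;0 0 0 0 0 0 0.3;0 0 0 0 0 0 0.3"

```text
time: 20.1
tool_pos: [0.4578, 0.3223, 0.0171]
ee_rot: [3.141, -0.0, 1.17]
wrist_force: [0.6, -0.0, -2.0]
width: 0.055
finger_force: 30.0
```

>>> carry_out:
  motion: "0 0 0.004 0 0 0 0.3;0 0 0.003 0 0 0 0.3;0 0 0 0 0 0 0.3;0 0 0 0 0 0 0.3"

```text
time: 20.6
tool_pos: [0.4579, 0.3223, 0.0165]
ee_rot: [3.141, -0.0, 1.17]
wrist_force: [-1.6, -1.1, 6.0]
width: 0.0556
finger_force: 30.0
```

Contact with the base. Release and retreat.

>>> carry_out:
  motion: "0 0 0 0 0 0 0.62;0 0 0 0 0 0 0.7;0 0 0 0 0 0 0.9;0 0 0 0 0 0 0.9;0 0 0 0 0 0 0.9;0 0 -0.08 0 0 0 0.95;0 0 -0.15 0 0 0 0.95;0 0 -0.2 0 0 0 0.95;0 0 -0.15 0 0 0 0.95;0 0 -0.05 0 0 0 0.95;0 0 0 0 0 0 0.95"

```text
time: 21.98
tool_pos: [0.458, 0.3224, 0.1424]
ee_rot: [3.141, -0.001, 1.17]
wrist_force: [-0.7, -0.1, -0.3]
width: 0.0893
finger_force: 0.0
```

```bash
python3 -c "
from h import *
import cv2
s=imaging.snapshot('wrist'); t=imaging.snapshot('scene')
a=cv2.resize(s['pixels'][110:290,220:420],None,fx=2,fy=2)
b=cv2.resize(t['pixels'][200:320,365:510],None,fx=2.5,fy=2.5)
o=np.zeros((360,780,3),np.uint8); o[:360,:400]=a; o[:300,410:410+b.shape[1]]=b
cv2.imwrite('pics/w7.png',o[:,:,::-1])
to(.478,.1265,.14,1.17)"
```

```text
shift [-0.858  0.478  0.002] turn [-0.001  0.001  0.   ]
```

View pics/w7.png

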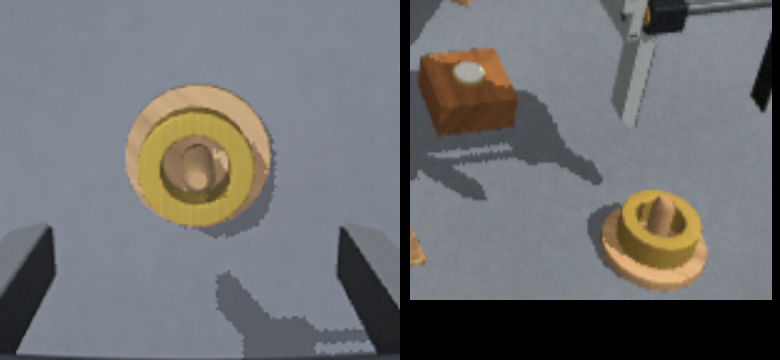

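The collar lies flat around the post (660,225), and the compass is undisturbed. Next, the compass.

>>> carry_out:
  motion: "-0.1 0.058 0 0 0 0 0.98;-0.2 0.11 0 0 0 0 0.98;-0.2 0.11 0 0 0 0 0.98;-0.2 0.11 0 0 0 0 0.98;-0.1 0.06 0 0 0 0 0.98;-0.058 0.03 0 0 0 0 0.98;0 0 0 0 0 0 0.98;0 0 0 0 0 0 0.98"

```text
time: 23.08
tool_pos: [0.4786, 0.1277, 0.1412]
ee_rot: [-3.141, 0.0, 1.171]
wrist_force: [0.1, 0.3, 0.6]
width: 0.0922
finger_force: 0.0
```

```bash
python3 -c "
from h import *
import cv2
s=imaging.snapshot('wrist')
# box corner search: brown-orange mask -> wray of top-face pixels
im=s['pixels']; h=cv2.cvtColor(im,cv2.COLOR_RGB2HSV)
m=((h[...,0]>5)&(h[...,0]<18)&(h[...,1]>110)&(h[...,2]>60)).astype(np.uint8)
n,l,st,c=cv2.connectedComponentsWithStats(m); 
for i in range(1,n):
    if st[i,4]>300: print(st[i],c[i])
# dial: bright low-saturation blob
m=((h[...,1]<60)&(h[...,2]>180)).astype(np.uint8)
n,l,st,c=cv2.connectedComponentsWithStats(m)
for i in range(1,n):
    if st[i,4]>80: print('dial?',st[i],c[i],wray(s,*c[i],.039))
to(.4785,.1268,.006,1.17)"
```

```text
[ 588    0   50  143 2136] [615.96395131  68.87827715]
[ 284  158   69   70 3972] [318.49118832 191.43454179]
[ 623  173   17  118 1352] [632.09393491 230.26405325]
[598 326  42  74 307] [617.95114007 370.29967427]
dial? [306 184  26  26 507] [318.54635108 196.61341223] [0.47947412 0.12626671 0.039     ]
dial? [471 201  33  36 913] [487.27491785 218.56078861] [0.63598267 0.03412375 0.039     ]
shift [-0.005  0.002  0.677] turn [-0.    -0.     0.001]
```

>>> carry_out:
  motion: "-0.005 0.003 0.1 0 0 0 0.98;0 0 0.2 0 0 0 0.98;0 0 0.18 0 0 0 0.98;0 0 0.12 0 0 0 0.98;0 0 0.06 0 0 0 0.98;0 0 0.01 0 0 0 0.98;0 0 0 0 0 0 0.98;0 0 0 0 0 0 0.98;0 0 0 0 0 0 0.98"

```text
time: 24.25
tool_pos: [0.4796, 0.1259, 0.0085]
ee_rot: [3.14, -0.001, 1.17]
wrist_force: [-0.2, 0.3, 0.1]
width: 0.0921
finger_force: 0.0
```

>>> carry_out:
  motion: "0 0 0 0 0 0 0.78;0 0 0 0 0 0 0.73;0 0 0 0 0 0 0.71;0 0 0 0 0 0 0.69;0 0 0 0 0 0 0.6;0 0 0 0 0 0 0.5;0 0 0 0 0 0 0.5;0 0 0 0 0 0 0.5"

```text
time: 25.25
tool_pos: [0.4788, 0.1259, 0.0076]
ee_rot: [-3.141, 0.0, 1.17]
wrist_force: [-1.9, 0.5, 1.6]
width: 0.0656
finger_force: 30.0
```

>>> carry_out:
  motion: "0 0 -0.02 0 0 0 0.5;0 0 -0.05 0 0 0 0.5;0 0 -0.1 0 0 0 0.5;0 0 -0.1 0 0 0 0.5;0 0 -0.05 0 0 0 0.5;0 0 0 0 0 -0.02 0.5;0 0 0 0 0 -0.032 0.5;0 0 0 0 0 0 0.5;0 0 0 0 0 0 0.5"

```text
time: 26.38
tool_pos: [0.4788, 0.1257, 0.0714]
ee_rot: [-3.141, 0.0, 1.278]
wrist_force: [-0.1, 0.6, -4.1]
width: 0.0658
finger_force: 30.0
```

```bash
python3 -c "
from h import *
to(.64,.181,.07,1.279)
s=imaging.snapshot('wrist')
h=cv=__import__('cv2'); im=s['pixels']; h=cv.cvtColor(im,cv.COLOR_RGB2HSV)
m=((h[...,1]<60)&(h[...,2]>180)).astype(np.uint8)
n,l,st,c=cv.connectedComponentsWithStats(m)
for i in range(1,n):
    if st[i,4]>80: print('dial?',st[i],c[i],wray(s,*c[i],readout.get_obs()['tool_pos'][2]-.0076+.039))
print(readout.get_obs()['tool_pos'])"
```

```text
shift [0.497 0.692 0.007] turn [-0.  0. -0.]
dial? [ 295  235   46   42 1493] [317.59879437 255.46215673] [0.47974692 0.12652772 0.10287023]
dial? [497 237  32  34 640] [515.1453125 251.0921875] [0.59449578 0.0893867  0.10287023]
[0.47888781 0.12573824 0.07147023]
```

```bash
python3 -c "
from h import *
import cv2
for n,f,bx in(('wrist',wray,(0,0,640,400)),('scene',ray,(295,255,85,70))):
    s=imaging.snapshot(n); h=cv2.cvtColor(s['pixels'],cv2.COLOR_RGB2HSV)
    m=((h[...,0]>9)&(h[...,0]<22)&(h[...,1]>85)).astype(np.uint8)
    x,y,w,k=bx; z=np.zeros_like(m); z[y:y+k,x:x+w]=m[y:y+k,x:x+w]
    z=cv2.morphologyEx(z,cv2.MORPH_CLOSE,np.ones((3,3)))
    N,l,st,c=cv2.connectedComponentsWithStats(z)
    for i in range(1,N):
        if st[i,4]>1200:
            C=max(cv2.findContours((l==i).astype(np.uint8),0,1)[0],key=cv2.contourArea)
            P=np.array([f(s,u,v,.004)[:2] for u,v in C[:,0].astype(float)])
            print(n,st[i],cv2.minAreaRect((P*1000).astype(np.float32)))
"
```

```text
wrist [ 184    0   86   36 1695] ((449.79180908203125, 302.0523681640625), (33.09354019165039, 76.37103271484375), 65.80626678466797)
wrist [  426    32    98   122 10697] ((641.3302001953125, 180.37167358398438), (99.16776275634766, 99.98017883300781), 73.27120208740234)
wrist [  255   181   125   109 10950] ((470.84381103515625, 97.08187866210938), (101.16382598876953, 105.49930572509766), 73.42733001708984)
wrist [ 233  325  292   33 3009] ((515.66064453125, -37.59025573730469), (44.32759475708008, 346.6332092285156), 73.38740539550781)
scene [ 306  266   65   51 2193] ((641.5696411132812, 181.9951629638672), (100.80851745605469, 99.2436294555664), 73.19599151611328)
```

Wrist, scene and top views agree on the pad: centre (0.6405, 0.181), yaw 73.3°.

>>> carry_out:
  motion: "0.03 0.042 0 0 0 0 0.5;0.06 0.084 0 0 0 0 0.5;0.08 0.11 0 0 0 0 0.5;0.08 0.11 0 0 0 0 0.5;0.08 0.11 0 0 0 0 0.5;0.08 0.11 0 0 0 0 0.5;0.055 0.08 0 0 0 0 0.5;0.03 0.044 0 0 0 0 0.5;0 0 0 0 0 0 0.5;0 0 0 0 0 0 0.5;0 0 0 0 0 0 0.5"

```text
time: 27.9
tool_pos: [0.6391, 0.1808, 0.0718]
ee_rot: [-3.141, 0.0, 1.279]
wrist_force: [0.3, 0.3, -3.9]
width: 0.0657
finger_force: 30.0
```

```bash
python3 -c "
from h import *
to(.640,.1805,.016,1.279)"
```

```text
shift [-0.     0.005  0.279] turn [-0.  0.  0.]
```

>>> carry_out:
  motion: "0 0.004 0.05 0 0 0 0.5;0 0 0.1 0 0 0 0.5;0 0 0.07 0 0 0 0.5;0 0 0.04 0 0 0 0.5;0 0 0.015 0 0 0 0.5;0 0 0 0 0 0 0.5;0 0 0 0 0 0 0.5;0 0 0 0 0 0 0.5"

```text
time: 28.9
tool_pos: [0.6409, 0.1808, 0.0174]
ee_rot: [3.14, -0.001, 1.279]
wrist_force: [0.6, -0.5, -4.1]
width: 0.066
finger_force: 30.0
```

>>> carry_out:
  motion: "0 0 0.007 0 0 0 0.5;0 0 0.005 0 0 0 0.5;0 0 0.003 0 0 0 0.5;0 0 0 0 0 0 0.5;0 0 0 0 0 0 0.5"

```text
time: 29.52
tool_pos: [0.6404, 0.1808, 0.0137]
ee_rot: [3.142, 0.0, 1.279]
wrist_force: [-0.3, 0.4, -2.9]
width: 0.0657
finger_force: 30.0
```

>>> carry_out:
  motion: "0 0 0.006 0 0 0 0.5;0 0 0.003 0 0 0 0.5;0 0 0 0 0 0 0.5;0 0 0 0 0 0 0.5;0 0 0 0 0 0 0.5"

```text
time: 30.15
tool_pos: [0.6404, 0.1808, 0.0118]
ee_rot: [3.142, 0.0, 1.279]
wrist_force: [0.1, 0.6, -3.3]
width: 0.0657
finger_force: 30.0
```

>>> carry_out:
  motion: "0 0 0.004 0 0 0 0.5;0 0 0.002 0 0 0 0.5;0 0 0 0 0 0 0.5;0 0 0 0 0 0 0.5"

```text
time: 30.65
tool_pos: [0.6405, 0.1808, 0.0117]
ee_rot: [3.141, -0.0, 1.279]
wrist_force: [-4.0, -0.5, 4.4]
width: 0.0658
finger_force: 30.0
```

Down on the pad. Release, retreat.

>>> carry_out:
  motion: "0 0 0 0 0 0 0.74;0 0 0 0 0 0 0.8;0 0 0 0 0 0 0.97;0 0 0 0 0 0 0.97;0 0 0 0 0 0 0.97;0 0 -0.08 0 0 0 0.97;0 0 -0.15 0 0 0 0.97;0 0 -0.25 0 0 0 0.97;0 0 -0.28 0 0 0 0.97;0 0 -0.15 0 0 0 0.97;0 0 0 0 0 0 0.97"

```text
time: 32.02
tool_pos: [0.6423, 0.1811, 0.1982]
ee_rot: [3.133, -0.004, 1.279]
wrist_force: [0.1, -0.3, -0.1]
width: 0.0913
finger_force: 0.0
```

```bash
python3 -c "
from h import *
import cv2
s=imaging.snapshot('wrist'); im=s['pixels']; h=cv2.cvtColor(im,cv2.COLOR_RGB2HSV)
m=((h[...,1]<60)&(h[...,2]>180)).astype(np.uint8)
n,l,st,c=cv2.connectedComponentsWithStats(m)
for i in range(1,n):
    if st[i,4]>80: print('dial?',st[i],c[i],wray(s,*c[i],.043))
to(.4645,-.1315,.19)
to(.4645,-.1315,.19,1.789)
to(.43,-.12,.19,p=[.4645,-.1315,.19],rpy=[np.pi,0,1.279])
"
```

```text
dial? [ 258    0   48   40 1524] [281.49540682  18.20931759] [0.65978937 0.36974443 0.043     ]
dial? [304 174  23  22 374] [314.91176471 184.61764706] [0.641216   0.18131562 0.043     ]
dial? [342 275  33  14 333] [357.53453453 282.6996997 ] [0.65601096 0.04780932 0.043     ]
shift [-1.75  -0.397  0.019] turn [0. 0. 0.]
shift [-1.75  -0.397  0.019] turn [ 0.002 -0.    -0.243]
shift [ 0.005 -0.182 -0.   ] turn [0. 0. 0.]
```

The compass is at (0.641, 0.181), centred on the pad. On to the pin.

>>> carry_out:
  motion: "-0.1 -0.023 0 0 0 0 0.97;-0.2 -0.045 0 0 0 0 0.97;-0.25 -0.057 0 0 0 0 0.97;-0.25 -0.057 0 0 0 0 0.97;-0.25 -0.057 0 0 0 0 0.97;-0.25 -0.057 0 0 0 0 0.97;-0.2 -0.045 0 0 0 0 0.9;-0.15 -0.034 0 0 0 0 0.8;-0.1 -0.022 0 0 0 0 0.7;0 0 0 0 0 -0.07 0.6;0 0 0 0 0 -0.08 0.6;0 0 0 0 0 -0.08 0.6"

```text
time: 33.58
tool_pos: [0.4624, -0.1313, 0.1897]
ee_rot: [-3.137, -0.003, 1.766]
wrist_force: [-0.3, -0.1, -0.2]
width: 0.0562
finger_force: 0.0
```

>>> carry_out:
  motion: "0 0 0 0 0 -0.013 0.6;0 0 0 0 0 0 0.6;0 0 0 0 0 0 0.6;0 0 0 0 0 0 0.6"

```text
time: 34.08
tool_pos: [0.4637, -0.1316, 0.1926]
ee_rot: [-3.142, 0.0, 1.788]
wrist_force: [-0.0, -0.7, -0.1]
width: 0.0563
finger_force: 0.0
```

```bash
python3 -c "
from h import *
import cv2
s=imaging.snapshot('wrist'); im=s['pixels']; h=cv2.cvtColor(im,cv2.COLOR_RGB2HSV)
cv2.imwrite('pics/w8.png',cv2.resize(im[100:320,200:440],None,fx=2.5,fy=2.5)[:,:,::-1])
m=((h[...,0]>55)&(h[...,0]<85)&(h[...,1]>70)).astype(np.uint8)
n,l,st,c=cv2.connectedComponentsWithStats(m)
for i in range(1,n):
    if st[i,4]>40: print('pin',st[i],c[i],wray(s,*c[i],.097))
to(.4645,-.1315,.07,1.789)
"
```

```text
shift [-0.     0.004  0.613] turn [-0.     0.    -0.001]
```

View pics/w8.png

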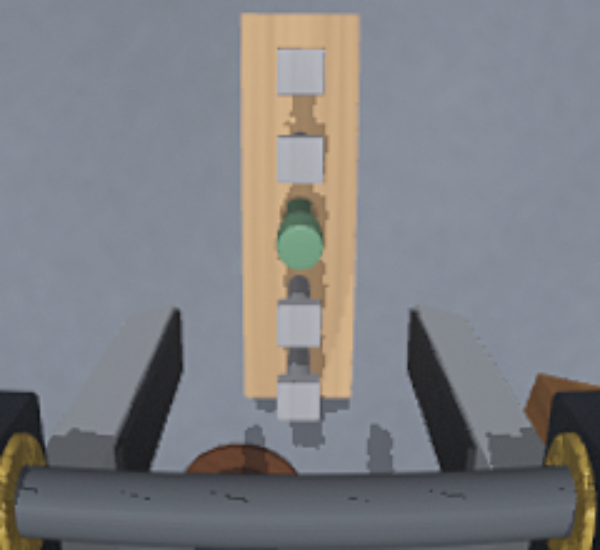

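Pin head top at (300,245) in the crop, with the row parallel to the fingers' sweep-free direction (well aligned).

```bash
python3 -c "
from h import *
s=imaging.snapshot('wrist')
print(wray(s,200+300/2.5-.3,100+246/2.5-.3,.097))
for b in (72,160,325,400): print(wray(s,200+300/2.5-.3,100+b/2.5-.3,.094))
to(.4647,-.1318,.07,1.789)
"
```

```text
[ 0.46623699 -0.13218105  0.097     ]
[ 0.45253653 -0.07051217  0.094     ]
[ 0.45944088 -0.10158436  0.094     ]
[ 0.47321004 -0.16334036  0.094     ]
[ 0.4801579  -0.19440734  0.094     ]
shift [-0.002  0.004  0.613] turn [ 0.     0.    -0.001]
```

>>> carry_out:
  motion: "-0.003 0.007 0.1 0 0 0 0.6;0 0 0.18 0 0 0 0.6;0 0 0.18 0 0 0 0.6;0 0 0.1 0 0 0 0.6;0 0 0.053 0 0 0 0.6;0 0 0 0 0 0 0.6;0 0 0 0 0 0 0.6;0 0 0 0 0 0 0.6"

```text
time: 35.17
tool_pos: [0.4661, -0.1323, 0.0713]
ee_rot: [3.14, 0.001, 1.788]
wrist_force: [-0.2, -0.2, -0.4]
width: 0.0563
finger_force: 0.0
```

>>> carry_out:
  motion: "0 0 0 0 0 0 0.35;0 0 0 0 0 0 0.28;0 0 0 0 0 0 0.22;0 0 0 0 0 0 0.2;0 0 0 0 0 0 0.15;0 0 0 0 0 0 0.1;0 0 0 0 0 0 0.1;0 0 0 0 0 0 0.1"

```text
time: 36.17
tool_pos: [0.4653, -0.1319, 0.07]
ee_rot: [3.142, 0.0, 1.788]
wrist_force: [-0.0, 0.7, -0.7]
width: 0.0173
finger_force: 30.0
```

Gripped (17 mm). Draw it straight up.

>>> carry_out:
  motion: "0 0 -0.02 0 0 0 0;0 0 -0.04 0 0 0 0;0 0 -0.07 0 0 0 0;0 0 -0.1 0 0 0 0;0 0 -0.12 0 0 0 0;0 0 -0.12 0 0 0 0;0 0 -0.06 0 0 0 0;0 0 -0.02 0 0 0 0;0 0 0 0 0 0 0;0 0 0 0 0 0 0"

```text
time: 37.42
tool_pos: [0.4647, -0.1317, 0.179]
ee_rot: [-3.14, -0.001, 1.788]
wrist_force: [-0.1, -1.0, -1.6]
width: 0.017
finger_force: 30.0
```

```bash
python3 -c "
from h import *
to(.640,-.2275,.18)
"
```

```text
shift [-0.657  0.753 -0.007] turn [0. 0. 0.]
```

>>> carry_out:
  motion: "-0.05 0.057 0 0 0 0 0;-0.08 0.092 0 0 0 0 0;-0.1 0.115 0 0 0 0 0;-0.1 0.115 0 0 0 0 0;-0.1 0.115 0 0 0 0 0;-0.1 0.115 0 0 0 0 0;-0.08 0.092 0 0 0 0 0;-0.047 0.052 0 0 0 0 0;0 0 0 0 0 0 0;0 0 0 0 0 0 0;0 0 0 0 0 0 0"

```text
time: 38.8
tool_pos: [0.6404, -0.2275, 0.1802]
ee_rot: [-3.142, 0.0, 1.788]
wrist_force: [1.1, -0.7, -0.6]
width: 0.0175
finger_force: 30.0
```

```bash
python3 -c "
from h import *
import cv2
t=imaging.snapshot('scene'); s=imaging.snapshot('wrist'); im=t['pixels']; h=cv2.cvtColor(im,cv2.COLOR_RGB2HSV)
a=cv2.resize(s['pixels'][110:310,220:420],None,fx=1.9,fy=1.9)
x0=int(proj(t,np.array([.64,-.2275,.1]))[0])-45; x0=max(x0,0); b=cv2.resize(im[90:200,x0:x0+95],None,fx=4,fy=4)
o=np.zeros((440,780,3),np.uint8); o[:380,:380]=a; o[:,390:770]=b
cv2.imwrite('pics/w9.png',o[:,:,::-1])
p=readout.get_obs()['tool_pos']; z=p[2]-.058
print('x0',x0,'expected foot px',proj(t,np.r_[p[:2],z]),'head top',proj(t,np.r_[p[:2],z+.085]),'hole',proj(t,np.array([.64,-.2275,.06])))
to(.640,-.2275,.07)
"
```

```text
x0 197 expected foot px [241.51423078 140.75671578] head top [237.38737197 107.64764754] hole [244.46228967 163.05136183]
shift [ 0.001 -0.002  0.553] turn [0. 0. 0.]
```

View pics/w9.png

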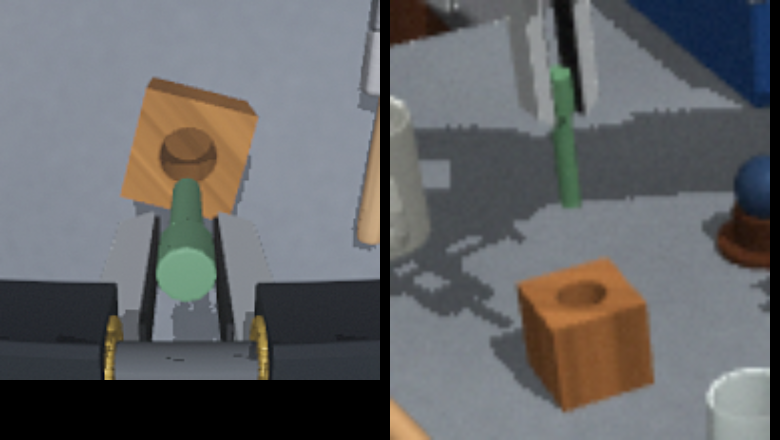

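The pin hangs straight: its foot is at scene px (242,141) against a predicted (241.5,140.8), and the hole is where expected. Lowering.

>>> carry_out:
  motion: "0.001 -0.002 0.06 0 0 0 0;0 0 0.1 0 0 0 0;0 0 0.1 0 0 0 0;0 0 0.1 0 0 0 0;0 0 0.1 0 0 0 0;0 0 0.06 0 0 0 0;0 0 0.03 0 0 0 0;0 0 0 0 0 0 0;0 0 0 0 0 0 0;0 0 0 0 0 0 0"

```text
time: 40.15
tool_pos: [0.6408, -0.2279, 0.0712]
ee_rot: [3.14, 0.001, 1.788]
wrist_force: [0.7, -1.0, -1.0]
width: 0.0173
finger_force: 30.0
```

>>> carry_out:
  motion: "0 0 0.008 0 0 0 0;0 0 0.006 0 0 0 0;0 0 0.004 0 0 0 0;0 0 0 0 0 0 0;0 0 0 0 0 0 0"

```text
time: 40.78
tool_pos: [0.6402, -0.2277, 0.0665]
ee_rot: [-3.142, 0.0, 1.788]
wrist_force: [0.8, -0.9, -0.1]
width: 0.017
finger_force: 30.0
```

>>> carry_out:
  motion: "0 0 0.008 0 0 0 0;0 0 0.004 0 0 0 0;0 0 0 0 0 0 0;0 0 0 0 0 0 0;0 0 0 0 0 0 0"

```text
time: 41.4
tool_pos: [0.6403, -0.2277, 0.0641]
ee_rot: [3.141, 0.0, 1.788]
wrist_force: [1.6, -0.2, -0.3]
width: 0.0172
finger_force: 30.0
```

>>> carry_out:
  motion: "0 0 0.004 0 0 0 0;0 0 0.002 0 0 0 0;0 0 0 0 0 0 0;0 0 0 0 0 0 0"

```text
time: 41.9
tool_pos: [0.6403, -0.2277, 0.0631]
ee_rot: [3.141, 0.0, 1.788]
wrist_force: [-0.4, -0.7, 0.6]
width: 0.0174
finger_force: 30.0
```

>>> carry_out:
  motion: "0 0 0.003 0 0 0 0;0 0 0.002 0 0 0 0;0 0 0 0 0 0 0;0 0 0 0 0 0 0"

```text
time: 42.4
tool_pos: [0.6405, -0.2279, 0.0631]
ee_rot: [3.141, 0.001, 1.788]
wrist_force: [-2.3, 0.9, 5.1]
width: 0.0176
finger_force: 30.0
```

>>> carry_out:
  motion: "0 0 0 0 0 0 0.22;0 0 0 0 0 0 0.28;0 0 0 0 0 0 0.4;0 0 0 0 0 0 0.5;0 0 0 0 0 0 0.6;0 0 -0.05 0 0 0 0.6;0 0 -0.12 0 0 0 0.6;0 0 -0.2 0 0 0 0.6;0 0 -0.2 0 0 0 0.6;0 0 -0.1 0 0 0 0.6;0 0 0 0 0 0 0.6;0 0 0 0 0 0 0.6"

```text
time: 43.9
tool_pos: [0.6398, -0.2275, 0.1948]
ee_rot: [-3.14, -0.001, 1.788]
wrist_force: [0.7, -0.8, -1.1]
width: 0.0565
finger_force: 0.0
```

```bash
python3 -c "
from h import *
import cv2
t=imaging.snapshot('scene'); im=t['pixels']; h=cv2.cvtColor(im,cv2.COLOR_RGB2HSV)
m=((h[...,0]>55)&(h[...,0]<85)&(h[...,1]>70)).astype(np.uint8); m[:,:215]=0; m[:,300:]=0
m[:120]=0
ys,xs=np.nonzero(m); print('green rows',ys.min(),ys.max(),'cols',xs.min(),xs.max(),len(xs))
print('expect head top/bottom',proj(t,np.array([.64,-.2275,.09])),proj(t,np.array([.64,-.2275,.065])))
m=((h[...,0]>100)&(h[...,0]<125)&(h[...,1]>120)).astype(np.uint8)[125:155,270:310]; ys,xs=np.nonzero(m)
print('sphere',xs.min()+270,xs.max()+270,ys.min()+125,ys.max()+125,'expect',proj(t,np.array([.471,-.3045,.044])))
p=proj(t,np.array([.6499,.0138,.14]));a=proj(t,np.array([.641,.181,.043]));print(p,a)
v=((h[...,1]<60)&(h[...,2]>170)).astype(np.uint8)
n,l,st,c=cv2.connectedComponentsWithStats(v)
for i in range(1,n):
    if 40<st[i,4]<2000: print(st[i],c[i].round(1))
"
```

```text
green rows 152 165 cols 241 247 84
expect head top/bottom [243.15454756 152.53626904] [244.24740783 161.32357276]
sphere 283 298 129 143 expect [290.28339062 136.86637215]
[287.01615224 187.79760637] [337.4473483  274.57676706]
[140  90  43  21 513] [161. 100.]
[   0  113   84   32 1007] [ 39.6 128.2]
[276 182  24  18 106] [286.2 187.7]
[203 202  21  15 171] [212.6 208.7]
[277 209  25  39 581] [287.1 231.5]
[332 270  13  10 105] [338.2 274.7]
[261 292  16  39  50] [268.6 310.9]
[379 328  32  33 755] [395.4 342.7]
[391 359  18  20 164] [400.  369.9]
[264 369  13  29  45] [270.9 382.6]
```

All the placements match their predicted pixels, and the chimney hasn't moved. Handing in.

```bash
python3 -c "
from bench import robot
print(robot.close_job())"
```

```text
the job is handed in; nothing more can be done
None
```

The job is handed in at about 44 s: the sphere is in the cradle cup, the collar flat on the post's base, the compass upright in the middle of the pad, and the green pin on the floor of the block's hole. All four are released, and the final camera measurements showed the chimney unmoved; the hand-in returned no verdict.

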